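# Turn the top panel of the load-chart binder

## Robot

A 6-joint arm with a two-finger parallel gripper is mounted at the origin on the work surface. World frame = base frame: x ahead of the robot, y to its left, z up, the work surface at z = 0. Lengths are in m, angles in degrees, forces in N, time in s.
With the tool pointing down it reaches from about 0.35 to 0.775 m from the base axis. Payload 7.3 kg.
Tool frame: the origin (TCP) lies on the front face of the gripper's body, between the roots of the fingers; the fingertips stand 66 mm ahead of it and the grasp point (between the pads) lies 47 mm ahead of it; z points along the fingers, y is the line along which they close (so a half turn about z gives the same grasp; the last joint's range is limited). The gripper opens to 92 mm and grips with 3 to 60 N. Pads are 19 mm wide; open, the fingers measure 130 mm over their backs; the gripper's body (75 mm by 190 mm) begins 47 mm behind the grasp point.
Start: joints at [60.218, 19.595, 87.324, -0, 73.075, -8.365], TCP at [0.192, 0.489, 0.292] pointing down, gripper open.
Joint ranges: [-145.02, 145.02], [-44.19, 115.74], [2.07, 154.8], [-57.11, 237.11], [16.16, 152.29], [-177.93, 177.93]. Speed limits (degrees/s): [147.25, 147.25, 180, 180, 180, 180].

## Interface

Orientations are given as a 3x3 rotation matrix whose columns are the frame's x, y, z axes.
In Python, from bench import arm gives the robot as it stands.
- The arm moves only by the tool jog_arm, never from a script. Its argument "motion" is a list of rows, each an object with "delta_rot": the turn, a rotation vector about the tool's x, y, z in degrees, a list of three; "slide": the shift along the tool's x, y, z in mm, a list of three; "jaw": the opening, from 0 (shut) to 1 (fully open). In form: [{"delta_rot": [ax, ay, az], "slide": [tx, ty, tz], "jaw": jaw}, ...]. A call has 1 to 5 rows; each row is the pose to reach, as a shift and turn from the pose commanded when the call began, along the tool's axes at that moment; what a row does not reach only later rows make up. A row lasts 1/8 s, in which the tool goes at most 62.5 mm and 10.7 degrees, less where a joint would pass 70% of its speed; a pose out of reach is approached as far as the arm can. A call with a gripper value outside its range is refused whole. The fingers move at their own pace and stop on an object; "newtons" is the grip in N (left out, the last holds). Time passes only in rows, so rows that repeat a pose let the fingers close. It gives the time, the measured TCP pose, the force, the opening and the grip force at its end, in the units of the state.
- arm.get_obs(): the state, without advancing time (a new reading comes with each control period).
- arm.grab_frame(name): name is "scene" or "side" or "wrist"; returns a dict with "color" (384x512x3 uint8, blue, green, red), "intrinsics" (3x3 intrinsics, pixels), "R" (3x3) and "t" (3): a world point X has camera coordinates R X + t. Camera axes: x right, y down, z forward; pixel columns grow to the right and rows downward; lengths in m; the calibration is good to about 2 mm. The wrist camera is an equidistant fisheye: a pixel r from the principal point sees the ray r / f radians off the axis. A picture is of the moment at which its call begins. There is no depth.
- arm.sign_off(): hands the job in; it is judged then, once.
The state is a dict: "t": time; "joint_positions": joint angles; "joint_velocities": joint speeds; "effort": joint torques, N m; "ee_pos": TCP position; "eef_rot": TCP orientation; "ft_force": force on the tool from outside, world axes, zero at the start; "torque": the same for the moment, N m; "gripper_width": opening from 0.0 (shut) to 1.0 (fully open); "finger_force": force on a finger pad.
Only numpy, scipy, OpenCV 4.12 (cv2) and the standard library are available. Lean on these libraries where they do the work, as an engineer would, in place of code of your own. Each camera call takes 0.05 s, during which the arm holds its last target. There are 200 camera calls.

## Task

Turn the top panel of the open ring binder over its rings, as one turns a page, from right to left, so that it lies flat on the left half. Use the fingertips under its index tab to raise it and push it over: do not pinch the panel between the fingers or fling it over. Leave the next panel beneath it lying where it is, and leave the things around the binder alone.

Things in the scene. Friction and masses are not known exactly. Their poses are not given: they have to be found in the camera images.
- binder: Black ring binder, open, fixed on the bench. Origin on the bench under the spine's middle; y along the spine, towards the robot; its -x half is the right one seen from the robot, +x the left. 416 by 236 mm, covers 3 mm thick. Each half holds a pile of stiff grey panels, 3 mm thick, 210 mm along y, 17 to 165 mm off the spine's middle. Three steel rings, 50 mm diameter, tops 59 mm above the bench.
- ring_axis (a point): Centre of the middle ring, on the axis round which the panels turn: 32 mm above the bench over the binder's origin, axis along the binder's y.
- panel (a joint): Angle of the right half's top panel about the ring axis, rad: 0 flat on the right half, 1.57 upright, 3.14 flat on the left half (stops there). Stiff plastic, 148 by 210 by 3 mm plus its tab, about 0.1 kg, slight friction and damping, no spring: let go before upright it sinks back, after upright it sinks to the left half by itself in about 1 s.
- panel_tab (a point): Middle of the outer edge of the top panel's tab, mid thickness, 187 mm from the ring axis; turns with the panel, its -x pointing outwards. Tab: 56 mm along y, stands 22 mm out from the panel's edge, 3 mm thick, at binder y = +68 mm (nearest the robot). Lying, its underside is 30 mm above the bench: free space below, 27 mm down to the cover, and back to the pile 165 mm off the spine.
- next_panel (a joint): Angle of the next panel, lying directly under the top one, same size and joint; 0 lying on the right half. It must stay there.
- next_panel_tab (a point): Middle of the outer edge of the next panel's tab: the same tab, at y = 0 on the binder, 3 mm lower, with 12 mm between it and the top panel's tab along y. A third tab, of the pile beneath, sits at y = -68 mm.
- mustard: Bystander: yellow mustard bottle, 54 mm diameter, 165 mm tall, upright; origin at its foot.
- jar: Bystander: amber jar with blue cap, 68 mm diameter, 100 mm tall, upright; origin at its foot.
- tape: Bystander: cardboard ring (empty tape core), 100 mm diameter, 48 mm tall, lying flat; origin at its foot.

How it is judged (in metres and radians):
On the way:
1. the fingers raise the top panel by its underside, while the next panel stays down (value of joint panel between 0.3 and 1.4 rad and value of joint next_panel below 0.2 rad and (contact force between the fingers and panel_c1 above 0.05 N or contact force between the fingers and panel_c2 above 0.05 N)), for 0.1 s.
At the end, for the whole second after the job is handed in: The top panel lies flat on the left half (within 5 degrees) and is at rest; the next panel still lies flat on the right half (within 3 degrees); the bottle, jar and tape core are within 30 mm of where they were (value of joint panel above 3.05 rad and velocity of joint panel between -0.05 and 0.05 rad/s and value of joint next_panel below 0.05 rad and distance of each of mustard, jar, tape from where it was at the start of the episode below 0.03 m); the robot touches nothing.
It fails at once if the panel is pinched: pressed on both of its faces at once with more than 1.5 N each ((contact force between the fingers and panel_c1 above 1.5 N or contact force between the fingers and panel_c2 above 1.5 N) and (contact force between the fingers and panel_c3 above 1.5 N or contact force between the fingers and panel_c4 above 1.5 N)).
It fails at once if the panel is flung over (turning faster than 6 rad/s) (velocity of joint panel above 6 rad/s).
It fails at once if the next panel is lifted with it (more than 0.2 rad) (value of joint next_panel above 0.2 rad).
It fails at once if a bystander is knocked, pushed or lifted (moved more than 30 mm) (distance of any of mustard, jar, tape from where it was at the start of the episode above 0.03 m).
It also fails if it takes over 40 s, if anything falls off the work surface, if the arm or the gripper's body presses on something with over 40 N, if the wrist force passes 120 N, or if a joint passes its speed limit or range.

## Working session

There is one attempt and no reset: what is moved stays moved. The work goes in short steps, Python scripts to look and compute and a tool call to move; the robot and the scene stay as the last step left them, time stands still between calls to the robot, and variables do not carry over. Pictures are saved under pics/ and viewed, at most 10 in all, crops included, and the job is handed in when it is done.

Besides the shell and the picture viewer there is one more tool, called after ">>>" by a JSON object that holds its "op" and its "data". jog_arm: Moves the arm, as the interface text tells. Its arguments: {"type":"object","properties":{"motion":{"type":"array"},"newtons":{"type":"number"}},"required":["motion"]}

```bash
mkdir -p pics; python3 - <<'E'
from bench import arm
import cv2,pickle
d={}
for n in("scene","side"):
    f=arm.grab_frame(n);d[n]=f;cv2.imwrite(f"pics/{n}0.png",f["color"])
    print(n,f["intrinsics"],f["R"],f["t"])
pickle.dump(d,open("f0.pkl","wb"))
o=arm.get_obs();print(o["t"],o["ee_pos"],o["eef_rot"])
E
```

```text
scene [[395.27972787   0.         251.75534659]
 [  0.         395.27972787 190.58192945]
 [  0.           0.           1.        ]] [[-0.55200831  0.83380143 -0.00787386]
 [ 0.59704483  0.38863928 -0.70178129]
 [-0.58208616 -0.39209015 -0.71234895]] [ 0.22518958 -0.37289537  1.2739796 ]
side [[423.16754985   0.         254.62340363]
 [  0.         423.16754985 192.67612027]
 [  0.           0.           1.        ]] [[ 0.89881821 -0.43830436  0.00388675]
 [-0.3395952  -0.70194981 -0.62605237]
 [ 0.27712979  0.56138735 -0.77977133]] [-0.49410459  0.30795467  0.88258421]
0.1 [0.19154566 0.48853195 0.29162383] [[-9.30943731e-01  3.65162035e-01 -6.76430215e-04]
 [ 3.65162606e-01  9.30943012e-01 -1.17425108e-03]
 [ 2.00926067e-04 -1.34016871e-03 -9.99999082e-01]]
```

View pics/scene0.png

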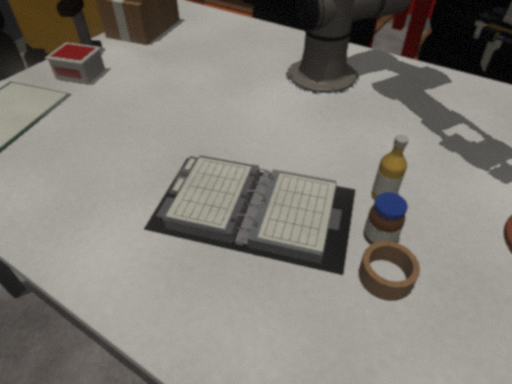

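View pics/side0.png

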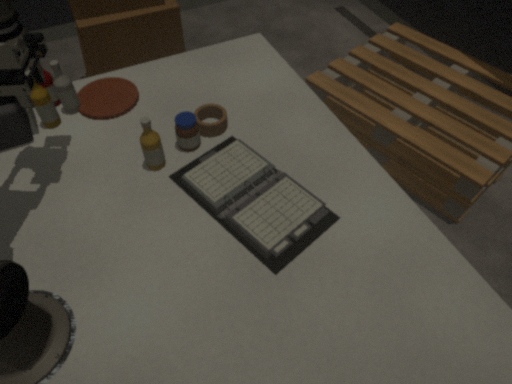

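The scene view shows the binder with its right half at left in the image, with tabs near (190,163) and (178,185). The bottle, jar and tape stand past its left half, around (390,180–270). I'll enlarge both views.

```bash
python3 - <<'E'
import cv2,pickle,numpy as np
d=pickle.load(open("f0.pkl","rb"))
def crop(n,x,y,w,h,s):
    c=cv2.resize(d[n]["color"][y:y+h,x:x+w],None,fx=s,fy=s,interpolation=cv2.INTER_CUBIC)
    c=cv2.convertScaleAbs(255*(c/255.)**.6)
    for k in range(0,w,20): cv2.putText(c,str(x+k),(k*s,10),0,.35,(0,0,255)); cv2.line(c,(k*s,12),(k*s,18),(0,0,255))
    for k in range(0,h,20): cv2.putText(c,str(y+k),(0,k*s+4),0,.35,(0,0,255)); 
    return c
cv2.imwrite("pics/cs.png",crop("scene",145,145,220,130,3)); cv2.imwrite("pics/cd.png",crop("side",160,130,190,140,4))
E
```

```text
(no output)
```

View pics/cs.png

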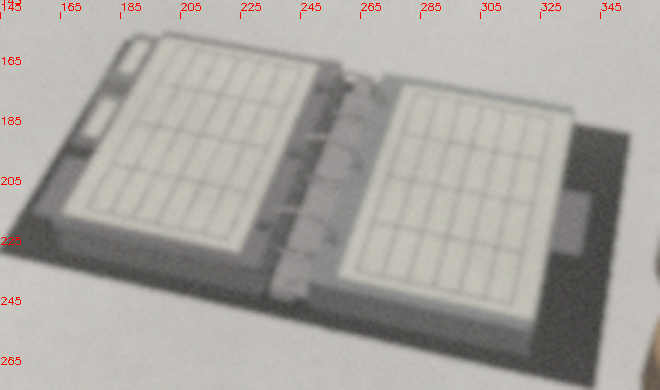

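View pics/cd.png

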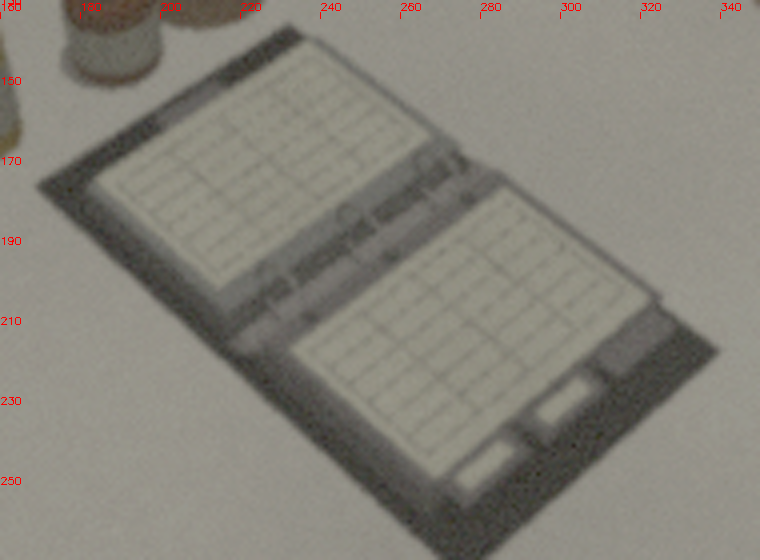

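```bash
cat >h.py <<'E'
import numpy as np,pickle
from scipy.optimize import least_squares
d=pickle.load(open("f0.pkl","rb"))
def proj(n,X):
    f=d[n];c=f["R"]@X+f["t"];p=f["intrinsics"]@c;return p[:2]/p[2]
def b2w(q,p):
    c,s=np.cos(q[2]),np.sin(q[2]);return np.array([q[0]+c*p[0]-s*p[1],q[1]+s*p[0]+c*p[1],p[2]])
E
python3 - <<'E'
from h import *
M=[("scene",(148,229),(-.208,-.118,.002)),("scene",(343.5,274),(.208,-.118,.002)),("scene",(355,189),(.208,.118,.003)),
("side",(169.5,176.5),(.208,.118,.003)),("side",(273,264),(-.208,.118,.002)),("side",(339.5,217.8),(-.208,-.118,.002)),("side",(232.5,136.3),(.208,-.118,.003)),
("side",(277,258),(-.187,.096,.0315)),("side",(292,245.5),(-.187,.040,.0315))]
r=lambda q:np.concatenate([proj(n,b2w(q,p))-np.array(u) for n,u,p in M])
s=min((least_squares(r,[.3,.4,a],loss='soft_l1') for a in(0,1.5,3,-1.5)),key=lambda s:s.cost)
print(s.x,np.degrees(s.x[2]),s.cost);print(r(s.x).reshape(-1,2).round(1))
q=s.x;np.save("q.npy",q)
for k,p in dict(tab=(-.187,.068,.0315),axis=(0,0,.032),axtab=(0,.068,.032)).items():print(k,b2w(q,p), np.hypot(*b2w(q,p)[:2]))
print("bystanders px->z=0")
def ray(n,u,z):
    f=d[n];v=f["R"].T@np.linalg.inv(f["intrinsics"])@[*u,1];C=-f["R"].T@f["t"];return C+v*(z-C[2])/v[2]
c,s_=np.cos(q[2]),np.sin(q[2])
for k,u,z in(("jarcap",(390,204),.1),("tape",(390,264),.048),("must",(400,142),.165)):
    X=ray("scene",u,z);D=X[:2]-q[:2];print(k,X,"binder",c*D[0]+s_*D[1],-s_*D[0]+c*D[1])
E
```

```text
[0.60212243 0.13399524 1.87600907] 107.48740199338118 22.330268406592737
[[-4.6 -1.1]
 [-1.   0. ]
 [ 0.1 -0.4]
 [-2.2 -1. ]
 [ 1.5 10.6]
 [ 0.2 -0.4]
 [-1.  -1.6]
 [-1.7 -1.4]
 [-0.  -3.1]]
tab [ 0.59345795 -0.06479592  0.0315    ] 0.596984802019492
axis [0.60212243 0.13399524 0.032     ] 0.6168518030230749
axtab [0.53726518 0.11356151 0.032     ] 0.5491357700451578
bystanders px->z=0
jarcap [0.5290855  0.39198853 0.1       ] binder 0.2680169404859879 -0.007864591173676078
tape [0.61741467 0.43660778 0.048     ] binder 0.2840314459955088 -0.10551936552716805
must [0.42681446 0.35912564 0.165     ] binder 0.2674049200978349 0.09955496118220998
```

```bash
python3 - <<'E'
from h import *
from scipy.spatial.transform import Rotation as Ro
from bench import arm
q=np.load("q.npy")
M=[("scene",(343.5,274),(.208,-.118,.002)),("scene",(355,189),(.208,.118,.003)),
("side",(169.5,176.5),(.208,.118,.003)),("side",(339.5,217.8),(-.208,-.118,.002)),("side",(232.5,136.3),(.208,-.118,.003)),
("side",(277,258),(-.187,.096,.0315)),("side",(292,245.5),(-.187,.040,.0315))]
r=lambda q:np.concatenate([proj(n,b2w(q,p))-np.array(u) for n,u,p in M])
q=least_squares(r,q).x;np.save("q.npy",q);print(q,r(q).reshape(-1,2).round(1).tolist())
tab=b2w(q,(-.187,.068,.0315));print("tab",tab)
o=arm.get_obs();j=o["joint_positions"]
F=lambda j:Ro.from_euler('Z',j[0],degrees=True)*Ro.from_euler('Y',j[1]+j[2],degrees=True)*Ro.from_euler('ZYZ',[j[3],j[4],j[5]+90],degrees=True)
R0=np.array(o["eef_rot"]);print("chk",np.abs(F(j).as_matrix()-R0).max())
bx=np.array([np.cos(q[2]),np.sin(q[2]),0]);by=np.array([-bx[1],bx[0],0]);Z=np.array([0,0,1.])
for a in(20,30,40):
  for s in(1,-1):
    z=np.cos(np.radians(a))*bx-np.sin(np.radians(a))*Z;y=s*by;x=np.cross(y,z);Rt=np.c_[x,y,z]
    for j1,p in((-15,100),(-15,70),(0,70)):
        e=(Ro.from_euler('ZY',[0,0]) if 0 else (Ro.from_euler('Z',j1,degrees=True)*Ro.from_euler('Y',p,degrees=True)).inv()*Ro.from_matrix(Rt)).as_euler('ZYZ',degrees=True)
        e[2]-=90;print(a,s,j1,p,e.round(0))
    if a==30: print("rotvec tool",Ro.from_matrix(R0.T@Rt).as_rotvec(degrees=True).round(1))
E
```

```text
[0.6022512  0.13178386 1.87476059] [[-2.2, -0.4], [-0.8, -0.7], [-1.8, -0.6], [0.7, 0.3], [-0.5, -1.2], [-1.3, -0.6], [0.4, -2.4]]
tab [ 0.59333855 -0.06699634  0.0315    ]
chk 4.518954654919582e-16
20 1 -15 100 [  62.  116. -202.]
20 1 -15 70 [  79.  126. -169.]
20 1 0 70 [  76.  112. -166.]
20 -1 -15 100 [ 62. 116. -22.]
20 -1 -15 70 [ 79. 126.  11.]
20 -1 0 70 [ 76. 112.  14.]
30 1 -15 100 [  52.  112. -206.]
30 1 -15 70 [  67.  127. -177.]
30 1 0 70 [  65.  114. -170.]
rotvec tool [ -66.2  -31.8 -114.6]
30 -1 -15 100 [ 52. 112. -26.]
30 -1 -15 70 [ 67. 127.   3.]
30 -1 0 70 [ 65. 114.  10.]
rotvec tool [-26.8  55.8  46.2]
40 1 -15 100 [  43.  107. -210.]
40 1 -15 70 [  54.  127. -184.]
40 1 0 70 [  54.  116. -175.]
40 -1 -15 100 [ 43. 107. -30.]
40 -1 -15 70 [ 54. 127.  -4.]
40 -1 0 70 [ 54. 116.   5.]
```

```bash
cat >>h.py <<'E'
from scipy.spatial.transform import Rotation as Ro
q=np.load("q.npy")
bx=np.array([np.cos(q[2]),np.sin(q[2]),0]);by=np.array([-bx[1],bx[0],0]);Z=np.array([0,0,1.])
def tgt(tip,a=30):
    "tip centre in binder coords (m) -> TCP pos, R"
    a=np.radians(a);z=np.cos(a)*bx-np.sin(a)*Z;y=-by;R=np.c_[np.cross(y,z),y,z]
    return b2w(q,tip)-.066*z,R
def go(tips,a=30,o=None):
    from bench import arm
    o=o or arm.get_obs();R0=np.array(o["eef_rot"]);p0=np.array(o["ee_pos"])
    T=p0+R0@[0,0,.066]-np.r_[q[:2],0]
    print("t",o["t"],"tip",np.round([T@bx*1e3,T@by*1e3,T[2]*1e3],1),"F",np.round(o["ft_force"],1),"w",o["gripper_width"])
    for t in tips:
        p,R=tgt(t,a);print(t,"slide",(R0.T@(p-p0)*1e3).round(0),"rot",Ro.from_matrix(R0.T@R).as_rotvec(degrees=True).round(1),"tcp",p.round(3))
E
python3 -c "
from h import *
go([(-.247,.068,.3),(-.247,.068,.13)])"
```

```text
t 0.1 tip [463.3 285.2 225.6] F [-0.1  0.2 -0.7] w 1.0027189723932763
(-0.247, 0.068, 0.3) slide [-650. -462.  -41.] rot [-26.8  55.8  46.2] tcp [ 0.628 -0.179  0.333]
(-0.247, 0.068, 0.13) slide [-650. -462.  129.] rot [-26.8  55.8  46.2] tcp [ 0.628 -0.179  0.163]
```

>>> {"op": "jog_arm", "data": {"motion": [{"delta_rot": [0, 0, 0], "slide": [-43, -30, -60], "jaw": 0}, {"delta_rot": [0, 0, 0], "slide": [-90, -65, -60], "jaw": 0}, {"delta_rot": [-3, 6, 5], "slide": [-140, -99, -60], "jaw": 0}, {"delta_rot": [-6, 12, 10], "slide": [-190, -135, -60], "jaw": 0}, {"delta_rot": [-9, 18, 15], "slide": [-240, -170, -60], "jaw": 0}], "newtons": 10}}

```text
t: 0.72
ee_pos: [0.3514, 0.2447, 0.3526]
eef_rot: [[-0.769, 0.609, -0.194], [0.549, 0.785, 0.287], [0.327, 0.114, -0.938]]
ft_force: [1.3, 0.7, -0.8]
gripper_width: 0.504
finger_force: 0.0
```

```bash
python3 -c "
from h import *
go([(-.247,.068,.3)])"
```

```text
t 0.725 tip [204.7 212.1 290.7] F [ 1.3  0.7 -0.8] w 0.5039380316311548
(-0.247, 0.068, 0.3) slide [-452. -166. -157.] rot [-17.6  37.5  31.4] tcp [ 0.628 -0.179  0.333]
```

>>> {"op": "jog_arm", "data": {"motion": [{"delta_rot": [-3, 7, 6], "slide": [-52, -19, -18], "jaw": 0}, {"delta_rot": [-7, 15, 12.5], "slide": [-104, -38, -36], "jaw": 0}, {"delta_rot": [-10.5, 22.5, 19], "slide": [-156, -57, -54], "jaw": 0}, {"delta_rot": [-14, 30, 25], "slide": [-208, -76, -72], "jaw": 0}, {"delta_rot": [-17.6, 37.5, 31.4], "slide": [-260, -95, -90], "jaw": 0}]}}

```text
t: 1.35
ee_pos: [0.5119, 0.0013, 0.3414]
eef_rot: [[-0.147, 0.955, -0.259], [0.477, 0.297, 0.827], [0.867, -0.002, -0.499]]
ft_force: [1.7, 0.6, 1.0]
gripper_width: 0.009
finger_force: 0.0
```

```bash
python3 -c "
from h import *
go([(-.247,.068,.15)])"
```

```text
t 1.35 tip [-40.3 125.2 308.5] F [1.7 0.6 1. ] w 0.009140634772670226
(-0.247, 0.068, 0.15) slide [-240.   58. -100.] rot [ 0.  -0.1 -0.2] tcp [ 0.628 -0.179  0.183]
```

>>> {"op": "jog_arm", "data": {"motion": [{"delta_rot": [0, 0, 0], "slide": [-48, 12, -20], "jaw": 0}, {"delta_rot": [0, 0, 0], "slide": [-96, 23, -40], "jaw": 0}, {"delta_rot": [0, 0, 0], "slide": [-144, 35, -60], "jaw": 0}, {"delta_rot": [0, 0, 0], "slide": [-192, 46, -80], "jaw": 0}, {"delta_rot": [0, 0, 0], "slide": [-240, 58, -100], "jaw": 0}]}}

```text
t: 1.98
ee_pos: [0.6291, -0.1778, 0.183]
eef_rot: [[-0.15, 0.954, -0.261], [0.479, 0.301, 0.824], [0.865, -0.001, -0.502]]
ft_force: [0.8, -0.4, -0.1]
gripper_width: 0.008
finger_force: 0.0
```

```bash
python3 - <<'E'
from h import *
from bench import arm
import cv2
go([(-.215,.068,.1)])
o=arm.get_obs()
for n in("wrist","scene","side"):
    f=arm.grab_frame(n);d[n+"1"]=f
pickle.dump(d,open("f0.pkl","wb"))
f=d["wrist1"];C=-f["R"].T@f["t"];print("cam in tool",np.array(o["eef_rot"]).T@(C-o["ee_pos"]),"axis in tool",np.array(o["eef_rot"]).T@f["R"][2],f["intrinsics"][0])
cv2.imwrite("pics/w1.png",cv2.convertScaleAbs(255*(cv2.resize(f["color"],(768,576),interpolation=2)/255.)**.6))
E
```

```text
t 1.975 tip [-246.3   67.2  149.9] F [ 0.8 -0.4 -0.1] w 0.008497108446279721
(-0.215, 0.068, 0.1) slide [-28.  -1.  52.] rot [-0.1  0.2  0. ] tcp [ 0.619 -0.148  0.133]
cam in tool [ 0.07218596 -0.00046562 -0.09175713] axis in tool [-2.64682630e-01 -3.87330719e-04  9.64335499e-01] [297.31863964   0.         261.7898542 ]
```

View pics/w1.png

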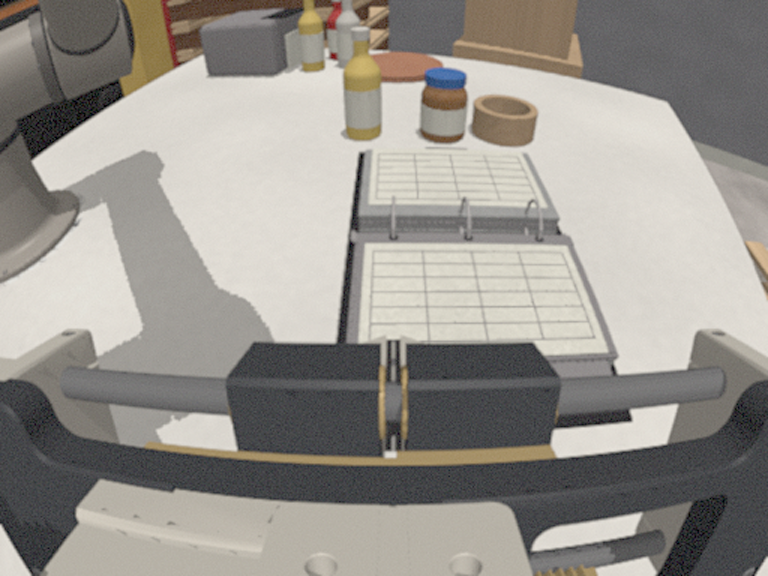

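The wrist view shows the binder ahead, with its ring tops at about (394,198), (466,199) and (531,202). The panel's far outer corner is at (612,357), and the fingertips hide the tab. I'll check the pose against these points.

```bash
python3 - <<'E'
from h import *
import cv2
f=d["wrist1"];K=f["intrinsics"]
def pw(X):
    c=f["R"]@X+f["t"];r=np.hypot(c[0],c[1]);th=np.arctan2(r,c[2]);return 1.5*np.array([K[0,2]+K[0,0]*th*c[0]/r,K[1,2]+K[1,1]*th*c[1]/r])
M={(612,357):(-.165,-.105,.033),(572,238):(-.017,-.105,.033),(357,238):(-.017,.105,.033),(394,198):(0,.07,.059),(466,199):(0,0,.059),(531,202):(0,-.07,.059),(630,420):(-.208,-.118,.003),(547,206):(.017,-.105,.033)}
for u,p in M.items():print(u,pw(b2w(q,p)).round(0))
rr=lambda v:np.concatenate([pw(b2w(v,p))-u for u,p in M.items() if p[2]!=.059])
s=least_squares(rr,q,loss='soft_l1');print(q,s.x,rr(s.x).round(0))
def crop(n,x,y,w,h,s):
    return cv2.convertScaleAbs(255*(cv2.resize(d[n]["color"][y:y+h,x:x+w],None,fx=s,fy=s,interpolation=2)/255.)**.6)
cv2.imwrite("pics/c2.png",np.hstack([crop("scene1",110,70,140,150,3),crop("side1",230,160,120,150,3)]))
E
```

```text
(612, 357) [617. 359.]
(572, 238) [568. 238.]
(357, 238) [354. 235.]
(394, 198) [391. 201.]
(466, 199) [466. 202.]
(531, 202) [536. 205.]
(630, 420) [632. 425.]
(547, 206) [559. 217.]
[0.6022512  0.13178386 1.87476059] [0.59743752 0.13127517 1.89583102] [ 3. -1. -9. -3. -8. -2.  0.  1.  7.  9.]
```

View pics/c2.png

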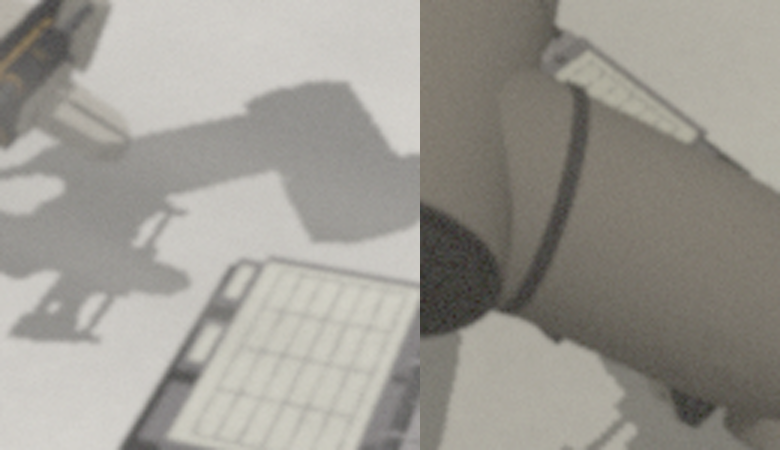

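```bash
python3 -c "
from h import *
go([(-.228,.071,.06),(-.228,.071,.013),(-.178,.071,.013)],25)"
```

```text
t 2.125 tip [-245.9   68.1  146.6] F [-0.2  0.2  0.7] w 0.00441213385322664
(-0.228, 0.071, 0.06) slide [-72.  -3.  59.] rot [-0.1  4.9 -0.3] tcp [ 0.621 -0.164  0.088]
(-0.228, 0.071, 0.013) slide [-113.   -2.   82.] rot [-0.1  4.9 -0.3] tcp [ 0.621 -0.164  0.041]
(-0.178, 0.071, 0.013) slide [-88.  -2. 126.] rot [-0.1  4.9 -0.3] tcp [ 0.606 -0.116  0.041]
```

>>> {"op": "jog_arm", "data": {"motion": [{"delta_rot": [0, 2.5, 0], "slide": [-36, -2, 30], "jaw": 0}, {"delta_rot": [0, 4.9, 0], "slide": [-72, -3, 59], "jaw": 0}, {"delta_rot": [0, 4.9, -0.3], "slide": [-92, -3, 70], "jaw": 0}, {"delta_rot": [0, 4.9, -0.3], "slide": [-107, -3, 79], "jaw": 0}, {"delta_rot": [0, 4.9, -0.3], "slide": [-107, -3, 79], "jaw": 0}]}}

```text
t: 2.75
ee_pos: [0.6215, -0.1637, 0.0527]
eef_rot: [[-0.134, 0.953, -0.273], [0.406, 0.304, 0.862], [0.904, 0.005, -0.428]]
ft_force: [-0.6, -0.6, 0.8]
gripper_width: 0.008
finger_force: 0.0
```

```bash
python3 - <<'E'
from h import *
from bench import arm
import cv2
go([(-.228,.071,.013),(-.178,.071,.013)],25)
f=arm.grab_frame("scene")
cv2.imwrite("pics/c3.png",cv2.convertScaleAbs(255*(cv2.resize(f["color"][120:240,120:260],None,fx=5,fy=5,interpolation=2)/255.)**.6))
o=arm.get_obs();R=np.array(o["eef_rot"])
d["scene"]=f;print("tip px in crop",(proj("scene",o["ee_pos"]+R@[0,0,.066])-[120,120])*5)
for c in((-.187,.04,.0335),(-.187,.096,.0335)):print((proj("scene",b2w(q,c))-[120,120])*5)
E
```

```text
t 2.75 tip [-228.1   70.2   24.5] F [-0.6 -0.6  0.8] w 0.007510742036871137
(-0.228, 0.071, 0.013) slide [-11.  -1.   5.] rot [-0.1  0.3  0.4] tcp [ 0.621 -0.164  0.041]
(-0.178, 0.071, 0.013) slide [11. -1. 50.] rot [-0.1  0.3  0.4] tcp [ 0.606 -0.116  0.041]
tip px in crop [246.12494354 203.10661033]
[298.62130819 246.77458015]
[345.19954073 171.05045799]
```

View pics/c3.png

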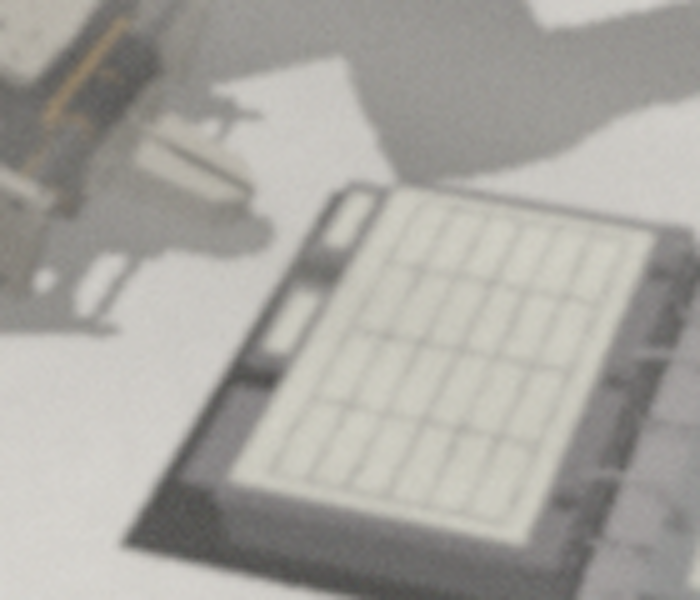

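The fingertip shows at about (250,200) in the crop, where it was predicted. The tab's label spans (330,250)–(365,195), a little inside where I predicted it. I'll refit with the cover edge and label corners.

```bash
python3 - <<'E'
from h import *
d=pickle.load(open("f0.pkl","rb"))
c=lambda p,qq=q:((proj("scene",b2w(qq,p))-[120,120])*5).round(0)
P=dict(coverfar=(-.208,-.118,.003),covernear=(-.208,.118,.003),tabo1=(-.187,.04,.033),tabo2=(-.187,.096,.033),tabi1=(-.165,.04,.033),tabi2=(-.165,.096,.033),pfar=(-.165,-.105,.033),pnear=(-.165,.105,.033),nto1=(-.187,-.028,.03),nto2=(-.187,.028,.03),nti1=(-.165,-.028,.03))
for k,p in P.items():print(k,c(p))
# refit: original (good) points + scene: cover far corner (122,545), tab label centre (347,222), next label centre (290,318)
M=[("scene",(343.5,274),(.208,-.118,.002)),("scene",(355,189),(.208,.118,.003)),("scene",(144.4,229),(-.208,-.118,.003)),
("scene",(189.4,164.4),(-.176,.068,.033)),("scene",(178,183.6),(-.176,0,.030)),
("side",(169.5,176.5),(.208,.118,.003)),("side",(339.5,217.8),(-.208,-.118,.002)),("side",(232.5,136.3),(.208,-.118,.003)),
("side",(160+486/4,130+467/4),(-.176,.068,.033)),("side",(160+566/4,130+401/4),(-.176,0,.03))]
r=lambda q:np.concatenate([proj(n,b2w(q,p))-np.array(u) for n,u,p in M])
s=least_squares(r,q);print(q,s.x,r(s.x).reshape(-1,2).round(1).tolist())
D=(b2w(s.x,P["tabo1"])+b2w(s.x,P["tabo2"])-b2w(q,P["tabo1"])-b2w(q,P["tabo2"]))/2;print("tab shift in binder mm",D@bx*1e3,D@by*1e3)
E
```

```text
coverfar [112. 535.]
covernear [330. 183.]
tabo1 [299. 248.]
tabo2 [345. 172.]
tabi1 [343. 256.]
tabi2 [388. 180.]
pfar [207. 487.]
pnear [395. 168.]
nto1 [238. 353.]
nto2 [289. 269.]
nti1 [284. 363.]
[0.6022512  0.13178386 1.87476059] [0.60327993 0.13393567 1.87993353] [[-1.0, 0.1], [-0.3, -0.4], [-1.5, -0.7], [-0.4, -1.0], [-0.4, 0.3], [-1.9, -0.9], [0.6, -0.8], [-0.9, -1.6], [-0.4, -0.9], [-0.9, -0.4]]
tab shift in binder mm 1.3960093394562305 -2.5938645239671114
```

```bash
python3 - <<'E'
import numpy as np
np.save("q.npy",[0.60328,0.13394,1.87993])
from h import *
go([(-.226,.070,.013),(-.20,.070,.013),(-.177,.070,.013)],25)
E
```

```text
t 2.8 tip [-229.7   72.8   25.3] F [-0.3 -0.8  0. ] w 0.008393410469167757
(-0.226, 0.07, 0.013) slide [-10.   3.   9.] rot [0.2 0.4 0.3] tcp [ 0.624 -0.16   0.041]
(-0.2, 0.07, 0.013) slide [ 1.  3. 32.] rot [0.2 0.4 0.3] tcp [ 0.616 -0.135  0.041]
(-0.177, 0.07, 0.013) slide [11.  3. 53.] rot [0.2 0.4 0.3] tcp [ 0.609 -0.113  0.041]
```

>>> {"op": "jog_arm", "data": {"motion": [{"delta_rot": [0, 0.3, 0.3], "slide": [-10, 3, 8], "jaw": 0}, {"delta_rot": [0, 0.3, 0.3], "slide": [-10, 3, 9], "jaw": 0}, {"delta_rot": [0, 0.3, 0.3], "slide": [0, 3, 31], "jaw": 0}, {"delta_rot": [0, 0.3, 0.3], "slide": [10, 3, 52], "jaw": 0}, {"delta_rot": [0, 0.3, 0.3], "slide": [10, 3, 52], "jaw": 0}]}}

```text
t: 3.42
ee_pos: [0.6086, -0.1127, 0.0402]
eef_rot: [[-0.127, 0.953, -0.275], [0.402, 0.303, 0.864], [0.907, -0.001, -0.421]]
ft_force: [-0.0, 0.6, 1.9]
gripper_width: 0.008
finger_force: 0.9
```

```bash
cat >>h.py <<'E'
def arc(ths,r=174):
    th=np.radians(ths);return [(round((-r*np.cos(t)-2*np.sin(t)-4.0)/1e3,4),.070,round((32+r*np.sin(t)-2*np.cos(t)-8.6)/1e3,4)) for t in th]
E
python3 - <<'E'
from h import *
go(arc([0,4,8,12,16,20,24]),25)
E
```

```text
t 3.425 tip [-176.7   69.9   12.3] F [-0.   0.6  1.9] w 0.00776755978599363
(np.float64(-0.178), 0.07, np.float64(0.0214)) slide [ 8. -0. -5.] rot [ 0.  -0.1 -0.1] tcp [ 0.609 -0.114  0.049]
(np.float64(-0.1777), 0.07, np.float64(0.0335)) slide [ 19.  -0. -10.] rot [ 0.  -0.1 -0.1] tcp [ 0.609 -0.114  0.061]
(np.float64(-0.1766), 0.07, np.float64(0.0456)) slide [ 30.  -0. -14.] rot [ 0.  -0.1 -0.1] tcp [ 0.609 -0.113  0.073]
(np.float64(-0.1746), 0.07, np.float64(0.0576)) slide [ 42.  -0. -17.] rot [ 0.  -0.1 -0.1] tcp [ 0.608 -0.111  0.085]
(np.float64(-0.1718), 0.07, np.float64(0.0694)) slide [ 54.  -0. -20.] rot [ 0.  -0.1 -0.1] tcp [ 0.607 -0.108  0.097]
(np.float64(-0.1682), 0.07, np.float64(0.081)) slide [ 66.  -0. -21.] rot [ 0.  -0.1 -0.1] tcp [ 0.606 -0.105  0.109]
(np.float64(-0.1638), 0.07, np.float64(0.0923)) slide [ 78.  -0. -22.] rot [ 0.  -0.1 -0.1] tcp [ 0.605 -0.1    0.12 ]
```

>>> {"op": "jog_arm", "data": {"motion": [{"delta_rot": [0, 0, 0], "slide": [8, 0, -5], "jaw": 0}, {"delta_rot": [0, 0, 0], "slide": [19, 0, -10], "jaw": 0}, {"delta_rot": [0, 0, 0], "slide": [30, 0, -14], "jaw": 0}, {"delta_rot": [0, 0, 0], "slide": [42, 0, -17], "jaw": 0}, {"delta_rot": [0, 0, 0], "slide": [54, 0, -20], "jaw": 0}]}}

```text
t: 4.05
ee_pos: [0.6073, -0.1094, 0.0976]
eef_rot: [[-0.127, 0.954, -0.273], [0.403, 0.301, 0.864], [0.906, -0.0, -0.423]]
ft_force: [0.1, 1.1, -0.8]
gripper_width: 0.003
finger_force: 0.4
```

```bash
python3 - <<'E'
from h import *
from bench import arm
import cv2
go(arc([20,25,30,36,42]),25)
f=arm.grab_frame("scene")
cv2.imwrite("pics/c4.png",cv2.convertScaleAbs(255*(cv2.resize(f["color"][110:270,120:320],None,fx=3.5,fy=3.5,interpolation=2)/255.)**.6))
E
```

```text
t 4.05 tip [-173.2   70.    69.8] F [ 0.1  1.1 -0.8] w 0.002746342359863654
(np.float64(-0.1682), 0.07, np.float64(0.081)) slide [12.  0. -0.] rot [ 0.2 -0.  -0.1] tcp [ 0.606 -0.105  0.109]
(np.float64(-0.1625), 0.07, np.float64(0.0951)) slide [28.  0. -1.] rot [ 0.2 -0.  -0.1] tcp [ 0.604 -0.099  0.123]
(np.float64(-0.1557), 0.07, np.float64(0.1087)) slide [43.  0. -1.] rot [ 0.2 -0.  -0.1] tcp [ 0.602 -0.093  0.137]
(np.float64(-0.1459), 0.07, np.float64(0.1241)) slide [61.  0.  2.] rot [ 0.2 -0.  -0.1] tcp [ 0.599 -0.083  0.152]
(np.float64(-0.1346), 0.07, np.float64(0.1383)) slide [78.  0.  6.] rot [ 0.2 -0.  -0.1] tcp [ 0.596 -0.073  0.166]
```

View pics/c4.png

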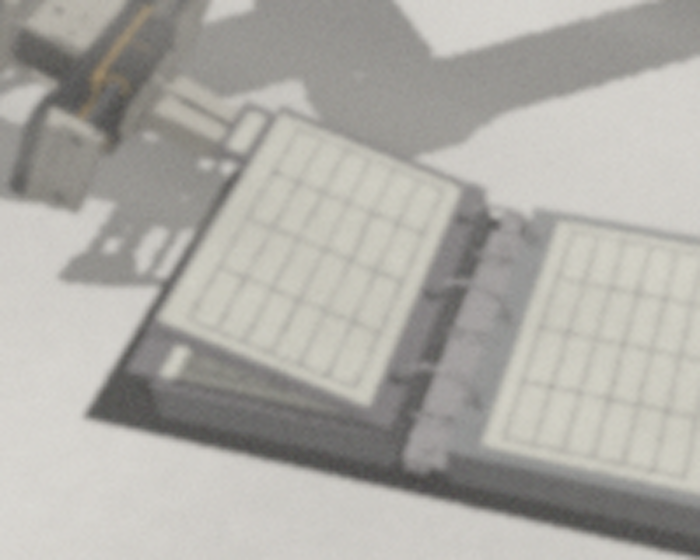

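The top panel is up, with its tab at (245,135) resting on the fingertips. The next panel still lies down, its tab at (175,360). I'll carry on along the arc.

>>> {"op": "jog_arm", "data": {"motion": [{"delta_rot": [0, 0, 0], "slide": [12, 0, 0], "jaw": 0}, {"delta_rot": [0, 0, 0], "slide": [28, 0, -1], "jaw": 0}, {"delta_rot": [0, 0, 0], "slide": [43, 0, -1], "jaw": 0}, {"delta_rot": [0, 0, 0], "slide": [61, 0, 2], "jaw": 0}, {"delta_rot": [0, 0, 0], "slide": [78, 0, 6], "jaw": 0}]}}

```text
t: 4.72
ee_pos: [0.5956, -0.0721, 0.1661]
eef_rot: [[-0.127, 0.953, -0.273], [0.403, 0.302, 0.864], [0.906, -0.0, -0.423]]
ft_force: [0.2, -1.1, 0.1]
gripper_width: 0.005
finger_force: 0.4
```

```bash
python3 - <<'E'
from h import *
go(arc([47,52,57,62,67],172),25)
E
```

```text
t 4.725 tip [-134.1   69.9  138.2] F [ 0.2 -1.1  0.1] w 0.004701163996205546
(np.float64(-0.1228), 0.07, np.float64(0.1478)) slide [14.  0.  6.] rot [ 0.1 -0.  -0.1] tcp [ 0.592 -0.061  0.176]
(np.float64(-0.1115), 0.07, np.float64(0.1577)) slide [27. -0. 12.] rot [ 0.1 -0.  -0.1] tcp [ 0.589 -0.051  0.186]
(np.float64(-0.0994), 0.07, np.float64(0.1666)) slide [40. -0. 19.] rot [ 0.1 -0.  -0.1] tcp [ 0.585 -0.039  0.194]
(np.float64(-0.0865), 0.07, np.float64(0.1743)) slide [53. -0. 28.] rot [ 0.1 -0.  -0.1] tcp [ 0.581 -0.027  0.202]
(np.float64(-0.073), 0.07, np.float64(0.1809)) slide [65. -0. 37.] rot [ 0.1 -0.  -0.1] tcp [ 0.577 -0.014  0.209]
```

>>> {"op": "jog_arm", "data": {"motion": [{"delta_rot": [0, 0, 0], "slide": [14, 0, 6], "jaw": 0}, {"delta_rot": [0, 0, 0], "slide": [27, 0, 12], "jaw": 0}, {"delta_rot": [0, 0, 0], "slide": [40, 0, 19], "jaw": 0}, {"delta_rot": [0, 0, 0], "slide": [53, 0, 28], "jaw": 0}, {"delta_rot": [0, 0, 0], "slide": [65, 0, 37], "jaw": 0}]}}

```text
t: 5.35
ee_pos: [0.577, -0.0137, 0.2085]
eef_rot: [[-0.127, 0.953, -0.274], [0.403, 0.302, 0.864], [0.906, -0.001, -0.422]]
ft_force: [-0.3, -0.1, -0.2]
gripper_width: 0.004
finger_force: 0.2
```

```bash
python3 - <<'E'
from h import *
go(arc([71,75,79,83,87],170)+arc([91,95,99,103,107],165),25)
E
```

```text
t 5.35 tip [-72.8  69.8 180.6] F [-0.3 -0.1 -0.2] w 0.003952536513303374
(np.float64(-0.0612), 0.07, np.float64(0.1835)) slide [ 8. -0.  9.] rot [ 0.1 -0.  -0.1] tcp [ 0.573 -0.003  0.211]
(np.float64(-0.0499), 0.07, np.float64(0.1871)) slide [16. -0. 18.] rot [ 0.1 -0.  -0.1] tcp [0.57  0.008 0.215]
(np.float64(-0.0384), 0.07, np.float64(0.1899)) slide [23. -0. 27.] rot [ 0.1 -0.  -0.1] tcp [0.566 0.019 0.218]
(np.float64(-0.0267), 0.07, np.float64(0.1919)) slide [30. -0. 37.] rot [ 0.1 -0.  -0.1] tcp [0.563 0.03  0.22 ]
(np.float64(-0.0149), 0.07, np.float64(0.1931)) slide [36. -0. 47.] rot [ 0.1 -0.  -0.1] tcp [0.559 0.041 0.221]
(np.float64(-0.0031), 0.07, np.float64(0.1884)) slide [37. -0. 60.] rot [ 0.1 -0.  -0.1] tcp [0.556 0.053 0.216]
(np.float64(0.0084), 0.07, np.float64(0.1879)) slide [41. -0. 71.] rot [ 0.1 -0.  -0.1] tcp [0.552 0.064 0.216]
(np.float64(0.0198), 0.07, np.float64(0.1867)) slide [45. -0. 81.] rot [ 0.1 -0.  -0.1] tcp [0.549 0.075 0.215]
(np.float64(0.0312), 0.07, np.float64(0.1846)) slide [48. -0. 93.] rot [ 0.1 -0.  -0.1] tcp [0.545 0.085 0.212]
(np.float64(0.0423), 0.07, np.float64(0.1818)) slide [ 50.  -0. 104.] rot [ 0.1 -0.  -0.1] tcp [0.542 0.096 0.21 ]
```

>>> {"op": "jog_arm", "data": {"motion": [{"delta_rot": [0, 0, 0], "slide": [8, 0, 9], "jaw": 0}, {"delta_rot": [0, 0, 0], "slide": [16, 0, 18], "jaw": 0}, {"delta_rot": [0, 0, 0], "slide": [23, 0, 27], "jaw": 0}, {"delta_rot": [0, 0, 0], "slide": [30, 0, 37], "jaw": 0}, {"delta_rot": [0, 0, 0], "slide": [36, 0, 47], "jaw": 0}]}}

```text
t: 5.98
ee_pos: [0.5597, 0.0412, 0.2209]
eef_rot: [[-0.127, 0.953, -0.274], [0.403, 0.302, 0.864], [0.906, -0.001, -0.422]]
ft_force: [0.4, 0.1, 1.4]
gripper_width: 0.003
finger_force: 0.1
```

>>> {"op": "jog_arm", "data": {"motion": [{"delta_rot": [0, 0, 0], "slide": [3, 0, 12], "jaw": 0}, {"delta_rot": [0, 0, 0], "slide": [6, 0, 23], "jaw": 0}, {"delta_rot": [0, 0, 0], "slide": [9, 0, 34], "jaw": 0}, {"delta_rot": [0, 0, 0], "slide": [12, 0, 45], "jaw": 0}, {"delta_rot": [0, 0, 0], "slide": [14, 0, 57], "jaw": 0}]}}

```text
t: 6.6
ee_pos: [0.5424, 0.0961, 0.2093]
eef_rot: [[-0.127, 0.953, -0.273], [0.403, 0.301, 0.864], [0.906, -0.0, -0.422]]
ft_force: [-0.8, -0.3, 0.6]
gripper_width: 0.005
finger_force: 0.0
```

>>> {"op": "jog_arm", "data": {"motion": [{"delta_rot": [0, 0, 0], "slide": [0, 0, 0], "jaw": 0}, {"delta_rot": [0, 0, 0], "slide": [20, 0, -30], "jaw": 0}, {"delta_rot": [0, 0, 0], "slide": [40, 0, -60], "jaw": 0}, {"delta_rot": [0, 0, 0], "slide": [60, 0, -90], "jaw": 0}, {"delta_rot": [0, 0, 0], "slide": [80, 0, -120], "jaw": 0}]}}

```text
t: 7.22
ee_pos: [0.5654, 0.023, 0.3337]
eef_rot: [[-0.127, 0.954, -0.273], [0.403, 0.301, 0.864], [0.906, -0.0, -0.423]]
ft_force: [0.2, 0.5, 0.1]
gripper_width: 0.011
finger_force: 0.0
```

>>> {"op": "jog_arm", "data": {"motion": [{"delta_rot": [0, 0, 0], "slide": [0, 0, -20], "jaw": 0}, {"delta_rot": [0, 0, 0], "slide": [0, 0, -40], "jaw": 0}, {"delta_rot": [0, 0, 0], "slide": [0, 0, -40], "jaw": 0}, {"delta_rot": [0, 0, 0], "slide": [0, 0, -40], "jaw": 0}, {"delta_rot": [0, 0, 0], "slide": [0, 0, -40], "jaw": 0}]}}

```text
t: 7.85
ee_pos: [0.576, -0.01, 0.3492]
eef_rot: [[-0.126, 0.953, -0.274], [0.402, 0.302, 0.864], [0.907, -0.001, -0.422]]
ft_force: [0.6, -0.3, 0.2]
gripper_width: 0.003
finger_force: 0.0
```

```bash
python3 - <<'E'
from h import *
from bench import arm
import cv2
go([])
f=arm.grab_frame("scene")
cv2.imwrite("pics/c5.png",cv2.convertScaleAbs(255*(cv2.resize(f["color"][100:310,120:440],None,fx=2.4,fy=2.4,interpolation=2)/255.)**.6))
E
```

```text
t 7.85 tip [-69.   69.7 321.4] F [ 0.6 -0.3  0.2] w 0.002958573518861796
```

View pics/c5.png

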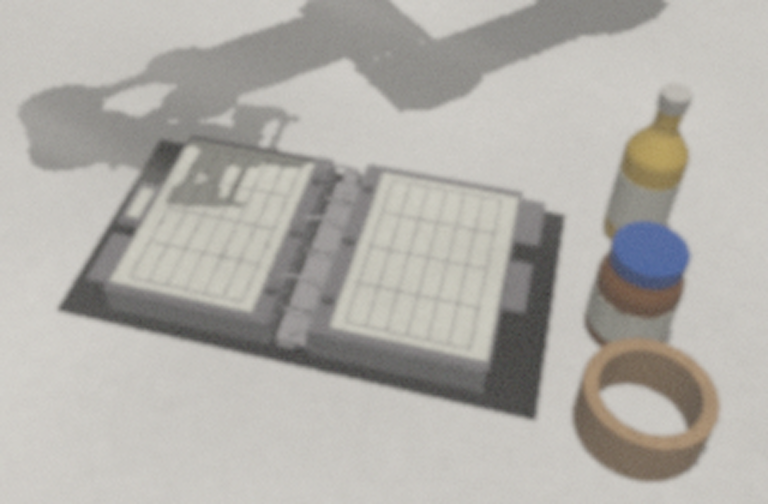

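The panel now lies on the left half, with its tab at (530,220). The next panel is flat on the right, its tab at (140,205), and the bottle, jar and tape are undisturbed.

>>> {"op": "jog_arm", "data": {"motion": [{"delta_rot": [0, 0, 0], "slide": [0, 0, 0], "jaw": 0}, {"delta_rot": [0, 0, 0], "slide": [0, 0, 0], "jaw": 0}, {"delta_rot": [0, 0, 0], "slide": [0, 0, 0], "jaw": 0}, {"delta_rot": [0, 0, 0], "slide": [0, 0, 0], "jaw": 0}, {"delta_rot": [0, 0, 0], "slide": [0, 0, 0], "jaw": 0}]}}

```text
t: 8.52
ee_pos: [0.5762, -0.0107, 0.3496]
eef_rot: [[-0.127, 0.953, -0.273], [0.403, 0.301, 0.864], [0.906, -0.0, -0.422]]
ft_force: [-0.5, -0.8, 0.4]
gripper_width: 0.006
finger_force: 0.0
```

```bash
python3 -c "
from bench import arm
print(arm.sign_off())"
```

```text
the job is handed in; nothing more can be done
None
```

I turned the top panel over by its tab, and the last picture shows it flat on the left half, the next panel still lying on the right and the bottle, jar and tape core where they were; I handed the job in at about 8.5 s, and no verdict came back.

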